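Put the precision screwdrivers away in the stacking rack

TASK

Put the three precision screwdrivers away in the rack: lay each one lengthwise in the middle of the lane of its own colour, between the lips, either way round. When all three lie there and are let go, take the loose stacking frame by its orange bar and set it on the rack base with all four posts fully home in the corner sockets, leaving the screwdrivers in their lanes. Leave the red and white marker that lies among them where it is.

Things in the scene. Friction and masses are not known exactly. Their poses are not given: they have to be found in the camera images.
- driver_red: loose precision screwdriver, red handle, thin steel blade, 134 mm long, 14 mm thick, 0.02 kg, lying flat. Origin: the middle of its whole length, on its underside; its y axis runs along it, blade at +y. The stiff part is the handle, from y = -67 to y = 12 mm; grip it near y = -25 mm, across 14 mm.
- driver_teal: loose precision screwdriver, teal (blue-green) handle, thin steel blade, 124 mm long, 14 mm thick, 0.02 kg, lying flat. Origin: the middle of its whole length, on its underside; its y axis runs along it, blade at +y. The stiff part is the handle, from y = -62 to y = 17 mm; grip it near y = -25 mm, across 14 mm.
- driver_yellow: loose precision screwdriver, yellow handle, thin steel blade, 128 mm long, 14 mm thick, 0.02 kg, lying flat. Origin: the middle of its whole length, on its underside; its y axis runs along it, blade at +y. The stiff part is the handle, from y = -64 to y = 14 mm; grip it near y = -25 mm, across 14 mm.
- red_marker: bystander: a loose marker pen, 140 mm long, thicker (16 mm wide, 18 mm high) than the screwdrivers, red ends with a white middle, lying among them, roughly along x. Origin: the middle of its underside, y axis along it. To be left alone.
- rack_base: fixed rack base: grey plate 156 (x) by 180 (y) mm, 6 mm thick, a black socket block at each corner, 27 mm square, its top 22 mm above the desk. Sockets: 17 mm square chamfered holes at x = +-62, y = +-74 mm, 16 mm deep, down to the plate's top. Origin: centre of the plate's underside, on the desk. Three coloured lanes lie along x on it.
- lane_red: red lane fixed on the rack base's plate: strip 146 mm long (x) and 34 mm wide, one of three side by side, 43 mm apart, in any order. Origin: the centre of its underside; the strip is 4 mm thick with a lip 3 mm wide and 8 mm high (from the underside) along both long sides, 28 mm free between the lips.
- lane_teal: teal (blue-green) lane fixed on the rack base's plate: strip 146 mm long (x) and 34 mm wide, one of three side by side, 43 mm apart, in any order. Origin: the centre of its underside; the strip is 4 mm thick with a lip 3 mm wide and 8 mm high (from the underside) along both long sides, 28 mm free between the lips.
- lane_yellow: yellow lane fixed on the rack base's plate: strip 146 mm long (x) and 34 mm wide, one of three side by side, 43 mm apart, in any order. Origin: the centre of its underside; the strip is 4 mm thick with a lip 3 mm wide and 8 mm high (from the underside) along both long sides, 28 mm free between the lips.
- stack_frame: loose stacking frame, 0.3 kg: open rectangle of aluminium rails (39 to 49 mm up) on four round tapered-foot posts, 12 mm thick, at x = +-62, y = +-74 mm. Origin: midway between the feet, at their undersides. Orange bar 12 mm wide, 142 mm long along x over the middle (y = 0), 78 to 92 mm up: grip its middle. Goes into the base either way round, feet 6 mm above the desk, 2.5 mm play.

How it is judged:
By the outcome, as a careful person would: the job done as asked, in the order asked, and still so for the second after the job is handed in, with the robot touching nothing.
It also fails if it takes over 102 s, if anything falls off the work surface, if the arm or the gripper's body presses on something with over 40 N, if the wrist force passes 120 N, or if a joint passes its speed limit or range.

ROBOT

A 6-joint arm with a two-finger parallel gripper is mounted at the origin on a cart in front of the work surface, level with it; the furniture and walls round the work are solid. World frame = base frame: x ahead of the robot, y to its left, z up, the work surface at z = 0. Lengths are in m, angles in rad, forces in N, time in s.
With the tool pointing down it reaches from about 0.275 to 0.875 m from the base axis. Payload 12.5 kg.
Tool frame: the origin (TCP) lies midway between the tips of the shut fingers; the grasp point (between the pads) lies 19 mm behind it; z points along the fingers, y is the line along which they close (so a half turn about z gives the same grasp; the last joint's range is limited). The gripper opens to 85 mm and grips with 20 to 120 N. Pads are 22 mm wide; open, the fingers measure 114 mm over their backs; the gripper's body (76 mm by 85 mm) begins 54 mm behind the grasp point. The pads swing forward as they close: fully open they stand 13 mm farther back than shut.
Start: joints at [-1.226, 0.351, 1.652, -0, 1.139, -0.085], TCP at [0.229, -0.5, 0.231] pointing down, gripper open.
Joint ranges: [-2.75, 2.75], [-0.79, 2.1], [0.01, 2.65], [-1.57, 4.71], [0.07, 3.14], [-2.87, 2.87]. Speed limits (rad/s): [2.22, 2.22, 2.79, 3.14, 3.14, 3.14].

INTERFACE

Orientations are given as [roll, pitch, yaw] about the fixed x, y, z axes, in that order (R = Rz(yaw) Ry(pitch) Rx(roll)).
In Python, from workcell import arm gives the robot as it stands.
- The arm moves only by the shell command python3 -m pendant 'ROWS' [OPENING]. ROWS is a JSON object whose one key "steps" holds a list that holds one entry, the list of rows, each a list of 4 numbers: the shift along the tool's x, y, z in mm, then the turn about the tool's z in rad. In form: {"steps": [[[tx, ty, tz, twist], ...]]}. A call has 1 to 8 rows; each row is the pose to reach, as a shift and turn from the pose commanded when the call began, along the tool's axes at that moment; what a row does not reach only later rows make up. A row lasts 1/8 s, in which the tool goes at most 62.5 mm and 10.7 degrees, less where a joint would pass 70% of its speed; a pose out of reach is approached as far as the arm can. A call with a gripper value outside its range is refused whole. OPENING is the opening, from -1 (shut) to 1 (fully open), set as the call begins (- or left out, the last holds). The fingers move at their own pace and stop on an object; the grip force is fixed at half the most. Time passes only in rows, so rows that repeat a pose let the fingers close. It gives the time, the measured TCP pose, the force, the opening and the grip force at its end, in the units of the state.
- arm.get_obs(): the state, without advancing time (a new reading comes with each control period).
- arm.get_image(name): name is "scene" or "top" or "wrist"; returns the picture (400x640x3 uint8, blue, green, red); there is no depth.
- arm.camera_info(name): a dict with "fx", "fy", "cx", "cy" (pixels), "pose" (4x4, takes a point from camera to world coordinates); the wrist camera has in their place "T_tool_cam" (4x4, takes a point from camera to tool coordinates, whose origin is the TCP and whose axes are the flange's). Camera axes: x right, y up, looking along -z (the intrinsics and any distortion apply to the point x, -y, -z); pixel columns grow to the right and rows downward; lengths in m; the calibration is good to about 2 mm. A picture is of the moment at which its call begins: read the wrist's pose just before it. camera_info takes no time and is no camera call.
- arm.sign_off(): hands the job in; it is judged then, once.
The state is a dict: "clock": time; "qpos": joint angles; "dq": joint speeds; "effort": joint torques, N m; "position": TCP position; "tcp_rot": TCP orientation; "ft_force": force on the tool from outside, world axes, zero at the start; "torque": the same for the moment, N m; "grip_width": finger opening in m; "grasp_force": force on a finger pad.
Only numpy, scipy, OpenCV 4.12 (cv2) and the standard library are available. Lean on these libraries where they do the work, as an engineer would, in place of code of your own. Each camera call takes 0.05 s, during which the arm holds its last target. There are 200 camera calls.

## Working session

There is one attempt and no reset: what is moved stays moved. The work goes in short steps, Python scripts to look and compute and a shell command to move; the robot and the scene stay as the last step left them, time stands still between calls to the robot, and variables do not carry over. Pictures are saved under pics/ and viewed, at most 17 in all, crops included, and the job is handed in when it is done.

```bash
mkdir -p pics; ls; python3 - <<'E'
from workcell import arm
import cv2
o=arm.get_obs(); print({k:o[k] for k in('clock','position','tcp_rot','ft_force','grip_width')})
for n in('top','scene'):
    cv2.imwrite(f'pics/{n}0.png',arm.get_image(n)); print(arm.camera_info(n))
print(arm.camera_info('wrist'))
E
```

```text
pics
{'clock': 0.0, 'position': array([ 0.22908318, -0.49967428,  0.23073986]), 'tcp_rot': array([-3.14043310e+00, -1.24892789e-04,  4.29758907e-01]), 'ft_force': array([ 0.4501887 ,  0.0382877 , -0.15649808]), 'grip_width': 0.08551407842821089}
{'fx': 401.88485487510104, 'fy': 401.88485487510104, 'cx': 316.55196551639204, 'cy': 201.7086544735107, 'pose': array([[-0.135207  ,  0.96941682, -0.20481723,  0.28040386],
       [-0.99081537, -0.13187086,  0.02991618,  0.06314676],
       [ 0.00199183,  0.20698094,  0.97834295,  0.9439976 ],
       [ 0.        ,  0.        ,  0.        ,  1.        ]])}
{'fx': 393.5124785924346, 'fy': 393.5124785924346, 'cx': 313.36908195047744, 'cy': 207.35145323542773, 'pose': array([[-0.89021874,  0.30751284, -0.33607507,  0.14461996],
       [-0.45509921, -0.63258013,  0.62667942,  0.62418014],
       [-0.01988245,  0.71082926,  0.70308353,  0.68693461],
       [ 0.        ,  0.        ,  0.        ,  1.        ]])}
{'fx': 293.6776772530198, 'fy': 293.6776772530198, 'cx': 320.3484289563552, 'cy': 197.51346721440754, 'T_tool_cam': array([[-1.19736698e-05,  9.60244556e-01,  2.79160156e-01,
         6.97806394e-02],
       [ 9.99998967e-01,  4.12824619e-04, -1.37712681e-03,
        -2.57443969e-05],
       [-1.43762271e-03,  2.79159851e-01, -9.60243569e-01,
        -1.41676322e-01],
       [ 0.00000000e+00,  0.00000000e+00,  0.00000000e+00,
         1.00000000e+00]])}
```

View pics/top0.png

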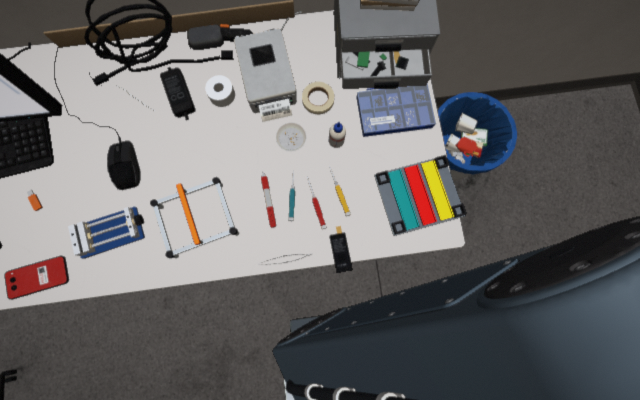

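View pics/scene0.png

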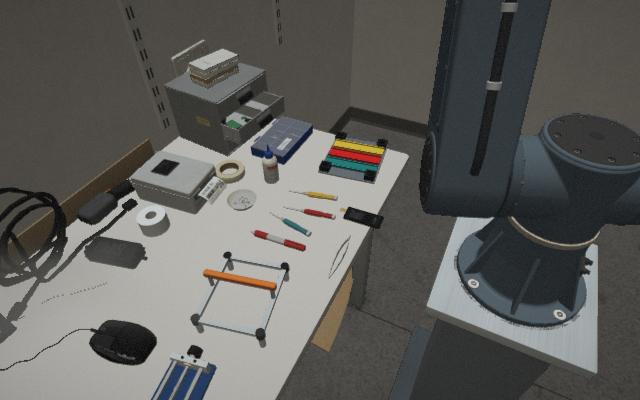

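The top view shows the marker at (268,200), with drivers teal (292,197), red (317,205) and yellow (342,195), handles toward the robot (bottom). The rack is at (421,195), its lanes running teal, red, yellow from left to right. The frame is at (195,217), bar at (188,213). The scene view agrees with this.

```bash
cat > h.py <<'E'
import numpy as np, cv2
from scipy.spatial.transform import Rotation as R
from workcell import arm
HUE={'red':[(0,8),(172,180)],'teal':[(80,98)],'yellow':[(20,32)],'orange':[(9,17)]}
def tool(o=None):
    o=o or arm.get_obs(); T=np.eye(4); T[:3,:3]=R.from_euler('xyz',o['tcp_rot']).as_matrix(); T[:3,3]=o['position']; return T
def cam(n,T=None):
    c=arm.camera_info(n); return c,(c['pose'] if 'pose' in c else T@c['T_tool_cam'])
def unproj(c,P,uv,z):
    uv=np.atleast_2d(np.asarray(uv,float)); d=np.c_[(uv[:,0]-c['cx'])/c['fx'],-(uv[:,1]-c['cy'])/c['fy'],-np.ones(len(uv))]@P[:3,:3].T
    return P[:3,3]+d*((z-P[2,3])/d[:,2])[:,None]
def mask(im,col,smin=110,vmin=60):
    h=cv2.cvtColor(im,cv2.COLOR_BGR2HSV); m=np.zeros(im.shape[:2],np.uint8)
    for a,b in HUE[col]: m|=cv2.inRange(h,(a,smin,vmin),(b,255,255))
    return m
def blobs(im,col,c,P,z,amin=25,roi=None,**k):
    """list of (area, centre px, world rect centre, long axis yaw, L, W)"""
    m=mask(im,col,**k); 
    if roi: q=np.zeros_like(m); x0,y0,x1,y1=roi; q[y0:y1,x0:x1]=255; m&=q
    out=[]; n,l,s,ce=cv2.connectedComponentsWithStats(m)
    for i in range(1,n):
        if s[i,4]<amin: continue
        v,u=np.nonzero(l==i); w=unproj(c,P,np.c_[u,v],z)[:,:2]
        (ctr,(a,b),th)=cv2.minAreaRect((w*1000).astype(np.float32))
        if a<b: a,b,th=b,a,th+90
        yaw=np.radians((th+90)%180-90)
        out.append((int(s[i,4]),ce[i].round(0).tolist(),np.round(ctr,1).tolist(),round(yaw,3),round(a,1),round(b,1)))
    return sorted(out,reverse=True)
def goto(x,y,z,yaw,o=None):
    """mm,rad target of TCP -> tool-axes shift and twist (yaw mod pi)"""
    T=tool(o); d=T[:3,:3].T@(np.array([x,y,z])/1000-T[:3,3])*1000
    a=R.from_euler('xyz',[np.pi,0,yaw]).as_matrix(); r=R.from_matrix(T[:3,:3].T@a).as_euler('xyz')[2]
    return d.round(1).tolist(), round(r,3), round((r+np.pi/2)%np.pi-np.pi/2,3)
E
python3 - <<'E'
from h import *
im=cv2.imread('pics/top0.png'); c,P=cam('top')
for col in HUE:
    print(col); [print(b) for b in blobs(im,col,c,P,.010 if col!='orange' else .085,roi=(140,150,480,260))[:5]]
E
```

```text
red
(892, [420.0, 195.0], [460.9, -212.6], np.float64(0.133), 146.2, 35.2)
(123, [318.0, 211.0], [453.1, 33.8], np.float64(0.166), 67.6, 10.5)
(115, [271.0, 216.0], [455.3, 145.3], np.float64(0.083), 47.6, 13.4)
(77, [471.0, 152.0], [546.7, -351.7], np.float64(1.352), 46.3, 18.0)
(70, [265.0, 182.0], [539.7, 151.7], np.float64(0.083), 30.8, 13.6)
teal
(873, [403.0, 199.0], [455.2, -169.5], np.float64(0.135), 145.5, 34.9)
(97, [291.0, 202.0], [482.3, 93.8], np.float64(-0.123), 65.5, 7.2)
yellow
(903, [437.0, 190.0], [467.0, -255.2], np.float64(0.136), 146.0, 36.8)
(133, [342.0, 198.0], [476.3, -25.6], np.float64(0.224), 68.2, 12.0)
orange
(367, [188.0, 214.0], [472.9, 317.3], np.float64(0.227), 141.6, 13.5)
```

```bash
python3 -c "
from h import *
print(goto(440,30,230,0.13))"
```

```text
([412.4, -393.6, 1.3], np.float64(0.3), np.float64(0.3))
```

```bash
python3 -m pendant '{"steps": [[[40,-38,0,0.04],[80,-76,0,0.08],[120,-114,0,0.12],[160,-152,0,0.16],[200,-190,0,0.2],[240,-228,0,0.24],[280,-266,0,0.28],[320,-304,0,0.3]]]}' -0.2; python3 -c "
from h import *
print(goto(440,30,230,0.13))"
```

```text
clock: 1.1
position: [0.3937, -0.0885, 0.2313]
tcp_rot: [3.141, -0.0, 0.129]
ft_force: [0.7, -0.7, -0.2]
grip_width: 0.034
grasp_force: 0.0
([61.1, -111.6, 1.3], np.float64(-0.001), np.float64(-0.001))
```

```bash
python3 -m pendant '{"steps": [[[25,-45,0,0],[45,-85,0,0],[61,-112,0,0],[61,-112,0,0],[61,-112,0,0]]]}'; python3 - <<'E'
from h import *
T=tool(); im=arm.get_image('wrist'); cv2.imwrite('pics/w1.png',im); c,P=cam('wrist',T); np.save('T1.npy',T)
print(T[:3,3])
for col,z in(('red',.007),('teal',.007),('yellow',.007),('orange',.085)):
    print(col); [print(b) for b in blobs(im,col,c,P,z,60)[:6]]
E
```

```text
clock: 1.72
position: [0.439, 0.0283, 0.2311]
tcp_rot: [3.142, 0.001, 0.13]
ft_force: [-0.0, -0.4, 0.3]
grip_width: 0.034
grasp_force: 0.0
[0.43904246 0.02834409 0.23106883]
red
(3072, [513.0, 174.0], [458.9, -217.4], np.float64(0.137), 148.2, 35.7)
(542, [318.0, 159.0], [450.8, 31.8], np.float64(0.178), 69.6, 13.1)
(487, [228.0, 146.0], [452.3, 144.2], np.float64(0.082), 49.4, 15.2)
(406, [226.0, 72.0], [537.9, 150.7], np.float64(0.046), 32.4, 14.9)
teal
(2525, [478.0, 175.0], [453.6, -172.0], np.float64(0.137), 146.7, 29.7)
(536, [272.0, 129.0], [480.0, 92.6], np.float64(-0.168), 70.0, 12.4)
(262, [492.0, 175.0], [454.7, -190.2], np.float64(0.136), 147.1, 3.1)
yellow
(2739, [546.0, 174.0], [464.7, -256.1], np.float64(0.138), 146.8, 34.1)
(554, [368.0, 146.0], [474.2, -28.0], np.float64(0.24), 69.8, 13.2)
(326, [561.0, 174.0], [467.3, -276.5], np.float64(0.137), 146.8, 3.7)
orange
(2835, [24.0, 119.0], [468.9, 314.6], np.float64(0.228), 140.2, 21.8)
```

View pics/w1.png

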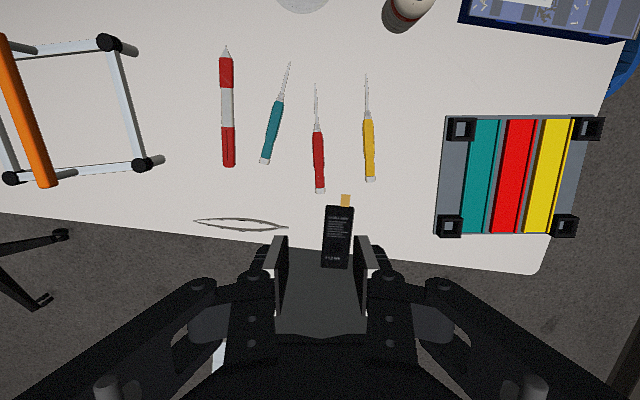

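The wrist view shows all three handles with white rear caps toward the robot: teal (272,129), red (318,159), yellow (368,146). The rack is on the right and matches the top view to about 2 mm.

```bash
python3 - <<'E'
from h import *
im=cv2.imread('pics/w1.png'); cv2.imwrite('pics/w1c.png',cv2.resize(im[40:200,200:400],None,fx=3.7,fy=3.7,interpolation=cv2.INTER_CUBIC))
print(goto(475,-27,120,0.235))
E
```

```text
([28.6, 59.2, 111.1], np.float64(-0.106), np.float64(-0.106))
```

View pics/w1c.png

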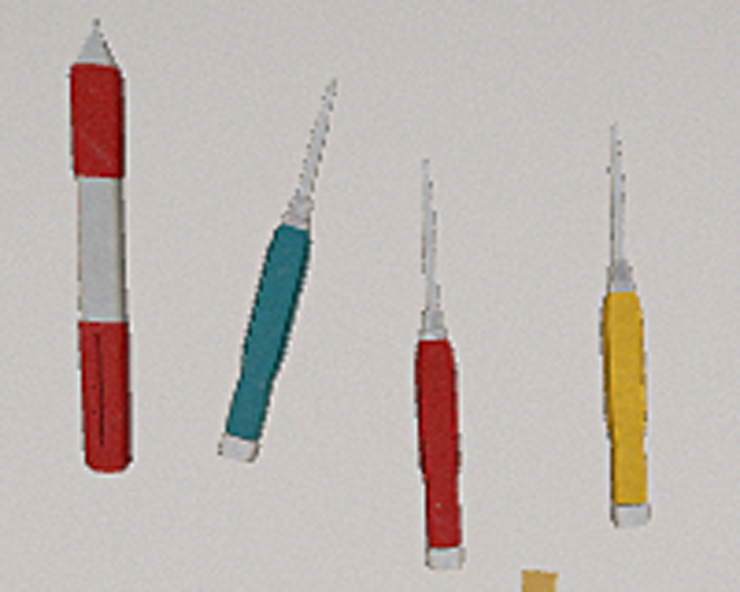

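The crop shows each coloured grip section running from about y = -58 to +10 mm, with a white cap behind and a ferrule ahead. So the colour centres sit at about -23 (yellow), -26 (red) and -22 mm (teal). Blades point away from the robot.

```bash
python3 -m pendant '{"steps": [[[14,30,55,-0.05],[28,59,111,-0.106],[28,59,111,-0.106],[28,59,111,-0.106]]]}'; python3 - <<'E'
from h import *
T=tool(); im=arm.get_image('wrist'); cv2.imwrite('pics/w2.png',im); c,P=cam('wrist',T)
for col in('yellow','red'):[print(b) for b in blobs(im,col,c,P,.007,60)[:4]]
print(goto(475,-27,5,0.235))
E
```

```text
clock: 2.28
position: [0.4748, -0.0266, 0.121]
tcp_rot: [3.142, -0.0, 0.234]
ft_force: [1.0, -0.3, 1.0]
grip_width: 0.0343
grasp_force: 0.0
(4318, [554.0, 249.0], [463.6, -256.1], np.float64(0.129), 149.7, 35.4)
(1008, [321.0, 191.0], [473.6, -28.4], np.float64(0.228), 71.2, 13.2)
(498, [573.0, 252.0], [466.3, -277.2], np.float64(0.137), 147.9, 4.1)
(4095, [511.0, 240.0], [461.4, -214.2], np.float64(0.131), 142.6, 31.8)
(1003, [251.0, 201.0], [450.6, 32.0], np.float64(0.175), 71.1, 12.7)
(954, [125.0, 172.0], [451.8, 145.3], np.float64(0.059), 50.3, 16.2)
(904, [123.0, 70.0], [537.3, 151.4], np.float64(0.058), 32.7, 16.7)
([-0.5, 0.6, 116.7], np.float64(-0.0), np.float64(-0.0))
```

```bash
python3 -m pendant '{"steps": [[[-1.5,1.5,55,0],[-1.5,1.5,90,0],[-1.5,1.5,110,0],[-1.5,1.5,117,0],[-1.5,1.5,117,0]]]}' && python3 -m pendant '{"steps": [[[0,0,0,0],[0,0,0,0],[0,0,0,0],[0,0,0,0]]]}' -1
```

```text
clock: 2.95
position: [0.4743, -0.0279, 0.0044]
tcp_rot: [3.141, -0.002, 0.236]
ft_force: [-0.3, -0.1, -1.1]
grip_width: 0.034
grasp_force: 0.0
clock: 3.45
position: [0.4744, -0.028, 0.0047]
tcp_rot: [3.141, -0.002, 0.236]
ft_force: [-2.0, 0.8, 9.7]
grip_width: 0.0117
grasp_force: 59.1
```

```bash
python3 -c "
from h import *
print(goto(443,-259,100,0.136))"
```

```text
([-84.3, 217.3, -95.4], np.float64(0.1), np.float64(0.1))
```

```bash
python3 -m pendant '{"steps": [[[0,0,-20,0],[-5,15,-70,0],[-20,60,-96,0.02],[-40,110,-96,0.05],[-60,160,-96,0.08],[-84,217,-96,0.1],[-84,217,-96,0.1],[-84,217,-96,0.1]]]}'; python3 - <<'E'
from h import *
T=tool(); im=arm.get_image('wrist'); cv2.imwrite('pics/w3.png',im); c,P=cam('wrist',T)
for col in('red','teal','yellow'):[print(col,b) for b in blobs(im,col,c,P,.010,300)[:3]]
E
```

```text
clock: 4.45
position: [0.4426, -0.2584, 0.0997]
tcp_rot: [3.142, -0.0, 0.135]
ft_force: [0.4, 0.1, -0.4]
grip_width: 0.012
grasp_force: 59.0
red (7679, [266.0, 161.0], [459.1, -213.5], np.float64(0.137), 147.3, 34.8)
red (1026, [476.0, 40.0], [575.2, -353.5], np.float64(1.043), 32.5, 19.9)
teal (7560, [212.0, 163.0], [453.2, -170.2], np.float64(0.135), 147.2, 34.6)
yellow (7676, [320.0, 181.0], [435.9, -260.1], np.float64(0.137), 205.8, 34.1)
```

View pics/w3.png

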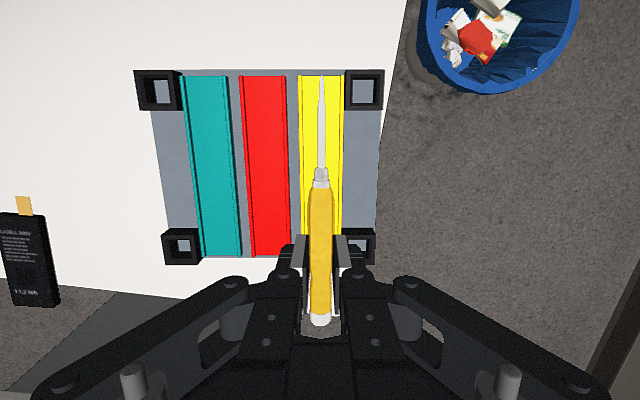

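The driver is held straight, tip at (322,75) and rear end at (320,322). The three lanes are clearly visible.

```bash
python3 - <<'E'
from h import *
T=tool(); c,P=cam('wrist',T)
w=unproj(c,P,[(322,75),(320,324)],.1025); t=(np.c_[w,[1,1]]@np.linalg.inv(T).T)*1000; print(t.round(1), t[:,0].mean())
print(goto(442.5,-259.1,40,.136),goto(442.5,-259.1,15.5,.136))
E
```

```text
[[ 8.55e+01  1.20e+00 -2.90e+00  1.00e+03]
 [-4.45e+01  3.00e-01 -2.90e+00  1.00e+03]] 20.50785937018962
([-0.4, 1.2, 59.6], np.float64(0.0), np.float64(0.0)) ([-0.5, 1.2, 84.1], np.float64(0.0), np.float64(0.0))
```

```bash
python3 -m pendant '{"steps": [[[1,0.5,40,0],[1,0.5,70,0],[1,0.5,80,0],[1,0.5,84.2,0],[1,0.5,84.2,0],[1,0.5,84.2,0]]]}'; python3 -m pendant '{"steps": [[[0,0,0,0],[0,0,0,0],[0,0,0,0]]]}' -0.45 ; python3 -m pendant '{"steps": [[[0,0,-15,0],[0,0,-50,0],[0,0,-105,0],[0,0,-105,0]]]}'; python3 - <<'E'
from h import *
T=tool(); im=arm.get_image('wrist'); cv2.imwrite('pics/w4.png',im)
print(goto(450.5,32,110,.175))
E
```

```text
clock: 5.25
position: [0.4442, -0.2592, 0.0159]
tcp_rot: [3.141, -0.001, 0.136]
ft_force: [0.0, 0.2, -0.8]
grip_width: 0.0117
grasp_force: 59.0
clock: 5.62
position: [0.4438, -0.259, 0.0152]
tcp_rot: [3.142, -0.0, 0.136]
ft_force: [0.3, 0.3, 0.2]
grip_width: 0.0236
grasp_force: 0.0
clock: 6.12
position: [0.4456, -0.2602, 0.1247]
tcp_rot: [3.136, -0.006, 0.136]
ft_force: [0.2, 0.6, -0.5]
grip_width: 0.0232
grasp_force: 0.0
([45.3, -288.0, 11.8], np.float64(-0.039), np.float64(-0.039))
```

View pics/w4.png

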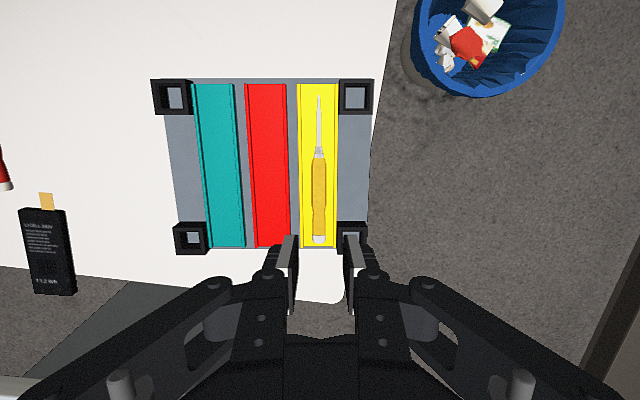

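Yellow lies in its lane between the lips, tip at (319,96) and rear end at (319,243). The lane ends are at rows 83 and 247.

```bash
python3 - <<'E'
from h import *
T=tool(); c,P=cam('wrist',T)
a=unproj(c,P,[(319,95.5),(319,243)],.014).mean(0); b=unproj(c,P,[(300,84),(336,84),(337,248),(300,248)],.012).mean(0)
u=np.array([np.cos(.136),np.sin(.136)]); d=(a-b)[:2]*1000; print(d@u, d@[-u[1],u[0]])
print(np.linalg.norm(np.diff(unproj(c,P,[(319,95.5),(319,243)],.014),axis=0)))
E
```

```text
-1.4107108025609703 -0.6311931194123644
0.12951238477994817
```

```bash
python3 -m pendant '{"steps": [[[8,-50,0,0],[16,-105,0,-0.02],[24,-160,0,-0.03],[34,-220,5,-0.039],[45,-288,12,-0.039],[45,-288,12,-0.039],[45,-288,12,-0.039],[45,-288,12,-0.039]]]}' -0.2; python3 - <<'E'
from h import *
T=tool(); im=arm.get_image('wrist'); c,P=cam('wrist',T); cv2.imwrite('pics/w5.png',im)
for col in('red','teal'):[print(b) for b in blobs(im,col,c,P,.007,60)[:5]]
print(goto(450.5,32,4.5,0.175))
E
```

```text
clock: 7.18
position: [0.4494, 0.0314, 0.108]
tcp_rot: [3.142, 0.0, 0.173]
ft_force: [-1.2, -0.3, -0.3]
grip_width: 0.0342
grasp_force: 0.0
(5002, [598.0, 224.0], [458.1, -216.6], np.float64(0.143), 149.9, 29.9)
(1139, [319.0, 192.0], [450.4, 31.7], np.float64(0.165), 71.3, 12.8)
(1045, [187.0, 170.0], [451.9, 145.0], np.float64(0.056), 50.7, 15.6)
(974, [184.0, 59.0], [537.8, 151.3], np.float64(0.054), 32.9, 15.6)
(554, [616.0, 233.0], [457.0, -236.0], np.float64(0.138), 140.5, 3.6)
(4611, [549.0, 224.0], [453.5, -173.0], np.float64(0.137), 146.7, 28.6)
(1152, [253.0, 147.0], [479.6, 92.8], np.float64(-0.171), 70.5, 13.0)
(523, [569.0, 225.0], [454.6, -192.0], np.float64(0.137), 148.5, 3.0)
([1.2, -0.5, 103.6], np.float64(-0.002), np.float64(-0.002))
```

Yellow is within 1.5 mm of centre. Next I grip red.

```bash
python3 -m pendant '{"steps": [[[1,-0.4,50,0],[1,-0.4,85,0],[1,-0.4,100,0],[1,-0.4,103.5,0],[1,-0.4,103.5,0]]]}' && python3 -m pendant '{"steps": [[[0,0,0,0],[0,0,0,0],[0,0,0,0],[0,0,0,0]]]}' -1; python3 -c "
from h import *
import math
# red lane centre less 26 mm along it
print(goto(459.6-26*math.cos(.136),-213.3-26*math.sin(.136),100,.136))"
```

```text
clock: 7.85
position: [0.4509, 0.0328, 0.0053]
tcp_rot: [3.141, -0.001, 0.174]
ft_force: [-0.3, -0.2, -0.3]
grip_width: 0.034
grasp_force: 0.0
clock: 8.35
position: [0.4509, 0.033, 0.0057]
tcp_rot: [3.141, -0.002, 0.175]
ft_force: [-1.8, -1.0, 7.8]
grip_width: 0.0116
grasp_force: 58.9
([-60.1, 243.1, -94.3], np.float64(0.039), np.float64(0.039))
```

```bash
python3 -m pendant '{"steps": [[[0,0,-20,0],[-5,20,-70,0],[-15,65,-95,0.01],[-28,115,-95,0.02],[-42,165,-95,0.03],[-60,220,-95,0.039],[-60,243,-95,0.039],[-60,243,-95,0.039]]]}'; python3 - <<'E'
from h import *
import math
T=tool(); im=arm.get_image('wrist'); cv2.imwrite('pics/w6.png',im); c,P=cam('wrist',T)
for col in('teal',):[print(col,b) for b in blobs(im,col,c,P,.010,300)[:1]]
print(tool()[:3,3], goto(459.6-26*math.cos(.136),-213.3-26*math.sin(.136),15.2,.136))
E
```

```text
clock: 9.35
position: [0.4338, -0.2176, 0.0999]
tcp_rot: [3.141, -0.001, 0.134]
ft_force: [0.9, 0.9, -0.4]
grip_width: 0.0117
grasp_force: 59.0
teal (7651, [264.0, 158.0], [453.4, -170.5], np.float64(0.136), 146.3, 34.7)
[ 0.4335516  -0.21637184  0.09973629] ([0.2, 0.5, 84.5], np.float64(-0.001), np.float64(-0.001))
```

View pics/w6.png

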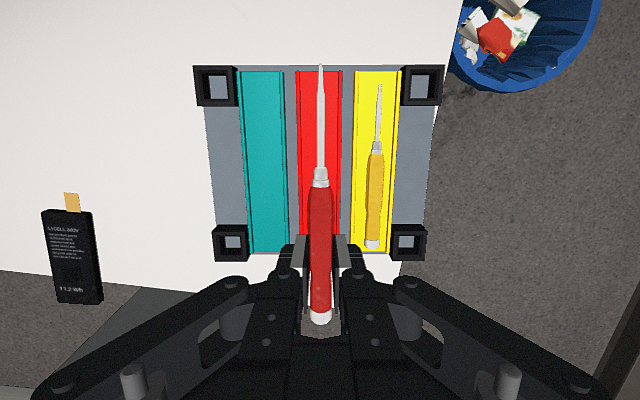

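Red is held straight, tip at (321,64) and rear end at (321,325), with yellow untouched. The red driver's middle sits about 24.5 mm ahead of the TCP, so I place it 1.5 mm further forward.

```bash
python3 -m pendant '{"steps": [[[1.5,0,40,0],[1.5,0,70,0],[1.5,0,80,0],[1.5,0,84.2,0],[1.5,0,84.2,0],[1.5,0,84.2,0]]]}'; python3 -m pendant '{"steps": [[[0,0,0,0],[0,0,0,0],[0,0,0,0]]]}' -0.45 ; python3 -m pendant '{"steps": [[[0,0,-15,0],[0,0,-50,0],[0,0,-105,0],[0,0,-105,0]]]}'; python3 - <<'E'
from h import *
T=tool(); im=arm.get_image('wrist'); cv2.imwrite('pics/w7.png',im)
print(goto(480,93,110,-.17))
E
```

```text
clock: 10.15
position: [0.4355, -0.2166, 0.0162]
tcp_rot: [3.141, -0.001, 0.136]
ft_force: [-0.8, 0.2, -0.2]
grip_width: 0.0118
grasp_force: 59.0
clock: 10.52
position: [0.435, -0.2165, 0.0155]
tcp_rot: [3.142, -0.0, 0.136]
ft_force: [0.2, -0.2, 0.7]
grip_width: 0.0231
grasp_force: 0.0
clock: 11.02
position: [0.4367, -0.2176, 0.1248]
tcp_rot: [3.137, -0.006, 0.136]
ft_force: [-0.9, 0.1, -0.0]
grip_width: 0.0234
grasp_force: 0.0
([85.8, -301.2, 12.2], np.float64(0.306), np.float64(0.306))
```

View pics/w7.png

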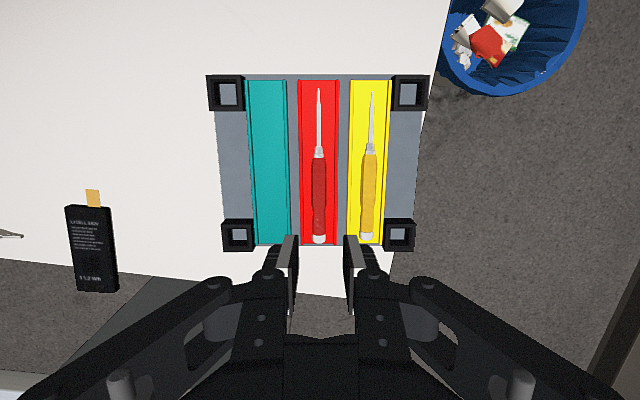

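Red is centred in its lane (tip (319,88), rear (319,242)) and yellow has not moved. Teal is next.

```bash
python3 -m pendant '{"steps": [[[15,-50,0,0.05],[30,-105,0,0.12],[45,-160,0,0.2],[60,-220,5,0.26],[86,-301,12,0.306],[86,-301,12,0.306],[86,-301,12,0.306],[86,-301,12,0.306]]]}' -0.2; python3 - <<'E'
from h import *
T=tool(); im=arm.get_image('wrist'); c,P=cam('wrist',T); cv2.imwrite('pics/w8.png',im)
for col in('red','teal'):[print(b) for b in blobs(im,col,c,P,.007,60)[:5]]
print(goto(480,93,4.5,-.17))
E
```

```text
clock: 12.08
position: [0.4789, 0.0927, 0.108]
tcp_rot: [3.141, 0.001, -0.17]
ft_force: [-0.5, -0.7, 0.1]
grip_width: 0.0342
grasp_force: 0.0
(758, [237.0, 140.0], [537.1, 150.5], np.float64(0.074), 32.5, 15.4)
(549, [264.0, 226.0], [460.0, 144.9], np.float64(0.074), 34.1, 15.2)
(2936, [630.0, 169.0], [452.4, -167.9], np.float64(0.124), 146.9, 16.7)
(960, [319.0, 194.0], [479.4, 93.1], np.float64(-0.166), 69.7, 11.0)
([0.9, -0.8, 103.7], np.float64(-0.001), np.float64(-0.001))
```

```bash
python3 -m pendant '{"steps": [[[0.7,-0.5,50,0],[0.7,-0.5,85,0],[0.7,-0.5,100,0],[0.7,-0.5,103.5,0],[0.7,-0.5,103.5,0]]]}' && python3 -m pendant '{"steps": [[[0,0,0,0],[0,0,0,0],[0,0,0,0],[0,0,0,0]]]}' -1; python3 -c "
from h import *
import math
# teal lane = red lane + 43 across; less 21 mm along
print(goto(459.6-5.8-21*math.cos(.136),-213.3+42.6-21*math.sin(.136),100,.136))"
```

```text
clock: 12.75
position: [0.4808, 0.0936, 0.0057]
tcp_rot: [-3.141, -0.001, -0.171]
ft_force: [-0.2, -1.0, -0.3]
grip_width: 0.0344
grasp_force: 0.0
clock: 13.25
position: [0.4808, 0.0938, 0.0061]
tcp_rot: [-3.141, -0.002, -0.17]
ft_force: [-2.5, -0.5, 7.5]
grip_width: 0.0117
grasp_force: 59.0
([-1.7, 271.6, -94.0], np.float64(-0.306), np.float64(-0.306))
```

```bash
python3 -m pendant '{"steps": [[[0,0,-20,0],[0,20,-70,0],[0,65,-95,-0.05],[0,115,-95,-0.12],[0,165,-95,-0.2],[-2,220,-95,-0.26],[-2,272,-95,-0.306],[-2,272,-95,-0.306]]]}';  python3 -m pendant '{"steps": [[[0,0,0,0],[0,0,0,0]]]}'; python3 - <<'E'
from h import *
import math
T=tool(); im=arm.get_image('wrist'); cv2.imwrite('pics/w9.png',im)
# driver ends in the image -> middle ahead of TCP
c,P=cam('wrist',T)
print(tool()[:3,3], goto(459.6-5.8-21*math.cos(.136),-213.3+42.6-21*math.sin(.136),15.2,.136))
for col,z in(('red',.01),('yellow',.01)):[print(b) for b in blobs(im,col,c,P,z,300)[:1]]
E
```

```text
clock: 14.25
position: [0.4319, -0.1768, 0.1006]
tcp_rot: [3.14, -0.001, 0.132]
ft_force: [-0.0, 0.3, 0.2]
grip_width: 0.0116
grasp_force: 58.9
clock: 14.5
position: [0.4323, -0.173, 0.1001]
tcp_rot: [-3.142, -0.0, 0.137]
ft_force: [-0.5, 0.5, 0.1]
grip_width: 0.0117
grasp_force: 58.9
[ 0.43234421 -0.17303452  0.10000935] ([0.6, 0.6, 84.8], np.float64(0.001), np.float64(0.001))
(7129, [375.0, 163.0], [459.2, -213.8], np.float64(0.137), 147.2, 34.9)
(7024, [429.0, 164.0], [465.1, -256.3], np.float64(0.137), 147.3, 36.0)
```

View pics/w9.png

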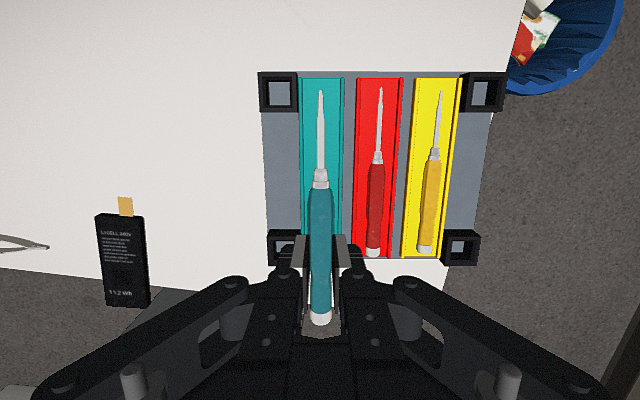

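Teal is held straight, tip at (320,89) and rear end at (320,325). Its middle is about 18 mm ahead of the TCP, so I shift +3 mm. The other two drivers lie fine.

```bash
python3 -m pendant '{"steps": [[[3,0.5,40,0],[3,0.5,70,0],[3,0.5,80,0],[3,0.5,84.2,0],[3,0.5,84.2,0],[3,0.5,84.2,0]]]}'; python3 -m pendant '{"steps": [[[0,0,0,0],[0,0,0,0],[0,0,0,0]]]}' -0.45 ; python3 -m pendant '{"steps": [[[0,0,-15,0],[0,0,-50,0],[0,0,-105,0],[0,0,-165,0],[0,0,-165,0],[0,0,-165,0]]]}'; python3 - <<'E'
from h import *
T=tool(); im=arm.get_image('wrist'); cv2.imwrite('pics/w10.png',im); np.save('T10.npy',T)
print(goto(471,316,180,.228))
E
```

```text
clock: 15.3
position: [0.4357, -0.1742, 0.0165]
tcp_rot: [3.141, -0.001, 0.136]
ft_force: [0.6, -0.5, -0.4]
grip_width: 0.0117
grasp_force: 58.9
clock: 15.68
position: [0.4352, -0.1741, 0.0158]
tcp_rot: [3.142, -0.0, 0.136]
ft_force: [-0.9, 0.1, 0.0]
grip_width: 0.0234
grasp_force: 0.0
clock: 16.42
position: [0.4348, -0.1739, 0.1809]
tcp_rot: [3.141, -0.0, 0.136]
ft_force: [-0.6, -0.5, -0.3]
grip_width: 0.0237
grasp_force: 0.0
([102.4, -480.3, 0.4], np.float64(-0.092), np.float64(-0.092))
```

View pics/w10.png

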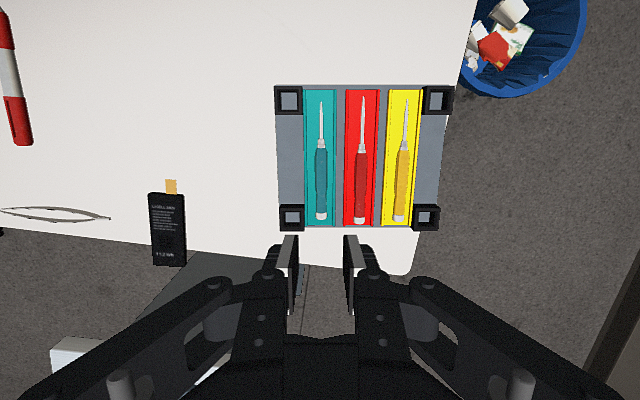

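All three drivers lie in their lanes and are released: teal (321,160), red (361,160), yellow (403,160). Now the frame.

```bash
python3 -m pendant '{"steps": [[[12,-60,0,-0.02],[24,-120,0,-0.04],[36,-180,0,-0.06],[48,-240,0,-0.08],[60,-300,0,-0.092],[72,-360,0,-0.092],[84,-420,0,-0.092],[102,-480,0,-0.092]]]}' -0.1;  python3 -m pendant '{"steps": [[[0,0,0,0],[0,0,0,0],[0,0,0,0]]]}'; python3 - <<'E'
from h import *
T=tool(); im=arm.get_image('wrist'); c,P=cam('wrist',T); cv2.imwrite('pics/w11.png',im); np.save('T11.npy',T)
print(T[:3,3]);[print(b) for b in blobs(im,'orange',c,P,.088,60)[:3]]
print(goto(471,316,67,.228))
E
```

```text
clock: 17.48
position: [0.4703, 0.317, 0.1792]
tcp_rot: [3.141, 0.003, 0.228]
ft_force: [0.5, -1.2, 0.2]
grip_width: 0.0384
grasp_force: 0.0
clock: 17.85
position: [0.4711, 0.3139, 0.1802]
tcp_rot: [3.141, 0.001, 0.226]
ft_force: [0.7, 0.5, -0.1]
grip_width: 0.0383
grasp_force: 0.0
[0.47108501 0.31390493 0.18023491]
(2203, [317.0, 192.0], [469.7, 315.8], np.float64(0.229), 141.7, 11.6)
([0.3, -2.1, 113.5], np.float64(-0.002), np.float64(-0.002))
```

View pics/w11.png

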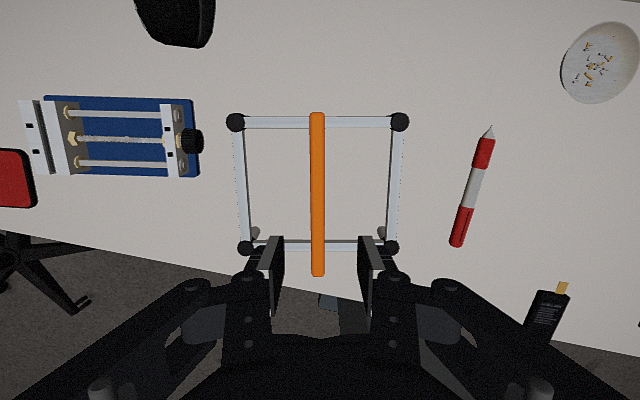

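The bar runs from (317,113) to (318,276), centred in the frame. The fingers straddle it with nothing in the way.

```bash
python3 -m pendant '{"steps": [[[-1,-2.2,50,0.002],[-1,-2.2,95,0.002],[-1,-2.2,110,0.002],[-1,-2.2,114,0.002],[-1,-2.2,114,0.002],[-1,-2.2,114,0.002]]]}'; python3 -m pendant '{"steps": [[[0,0,0,0],[0,0,0,0],[0,0,0,0],[0,0,0,0],[0,0,0,0]]]}' -1; python3 -m pendant '{"steps": [[[0,0,-20,0],[0,0,-60,0],[0,0,-100,0],[0,0,-100,0]]]}'; python3 - <<'E'
from h import *
print(goto(459.6,-213.3,166,.136))
E
```

```text
clock: 18.65
position: [0.4705, 0.3174, 0.0681]
tcp_rot: [-3.141, -0.002, 0.226]
ft_force: [0.2, 0.1, 0.7]
grip_width: 0.0384
grasp_force: 0.0
clock: 19.27
position: [0.47, 0.3174, 0.0674]
tcp_rot: [-3.141, -0.001, 0.226]
ft_force: [-1.5, -0.0, 5.5]
grip_width: 0.0111
grasp_force: 58.6
clock: 19.77
position: [0.4709, 0.3178, 0.1694]
tcp_rot: [-3.14, -0.005, 0.226]
ft_force: [0.0, 0.4, -2.9]
grip_width: 0.011
grasp_force: 59.0
([-130.0, 515.0, 2.0], np.float64(0.09), np.float64(0.09))
```

```bash
python3 -m pendant '{"steps": [[[-8,30,0,0],[-20,80,0,0.01],[-34,135,0,0.02],[-48,190,0,0.04],[-62,245,0,0.05],[-76,300,0,0.06],[-90,355,0,0.08],[-104,410,0,0.09]]]}'; python3 -m pendant '{"steps": [[[-8,35,0,0],[-17,70,0,0],[-17,70,0,0],[-17,70,0,0],[-17,70,0,0]]]}'; python3 -c "
from h import *
print(goto(459.6,-213.3,130,.136))"
```

```text
clock: 20.78
position: [0.4593, -0.1074, 0.1656]
tcp_rot: [-3.141, 0.001, 0.135]
ft_force: [1.7, 0.7, -1.9]
grip_width: 0.0109
grasp_force: 59.0
clock: 21.4
position: [0.4527, -0.1766, 0.1663]
tcp_rot: [-3.141, 0.001, 0.137]
ft_force: [0.2, -0.8, -3.0]
grip_width: 0.0109
grasp_force: 59.1
([1.8, 37.3, 36.3], np.float64(0.001), np.float64(0.001))
```

```bash
python3 -m pendant '{"steps": [[[1,20,15,0],[2,37,36,0],[2,37,50,0],[2,37,56,0],[2,37,56,0],[2,37,56,0]]]}'; python3 - <<'E'
from h import *
T=tool(); im=arm.get_image('wrist'); cv2.imwrite('pics/w12.png',im); np.save('T12.npy',T); cv2.imwrite('pics/s12.png',arm.get_image('scene')); cv2.imwrite('pics/t12.png',arm.get_image('top'))
t=cv2.imread('pics/t12.png');s=cv2.imread('pics/s12.png')
print(T[:3,3], goto(459.6,-213.3,72,.136))
v=np.vstack([cv2.resize(im[20:270,200:440],None,fx=2.4,fy=2.4)]); cv2.imwrite('pics/w12c.png',v)
E
```

```text
clock: 22.15
position: [0.4601, -0.2136, 0.1113]
tcp_rot: [3.141, -0.001, 0.136]
ft_force: [-0.9, -0.5, -2.2]
grip_width: 0.011
grasp_force: 59.1
[ 0.46011354 -0.2135856   0.11128022] ([-0.4, -0.6, 39.2], np.float64(-0.0), np.float64(-0.0))
```

View pics/w12c.png

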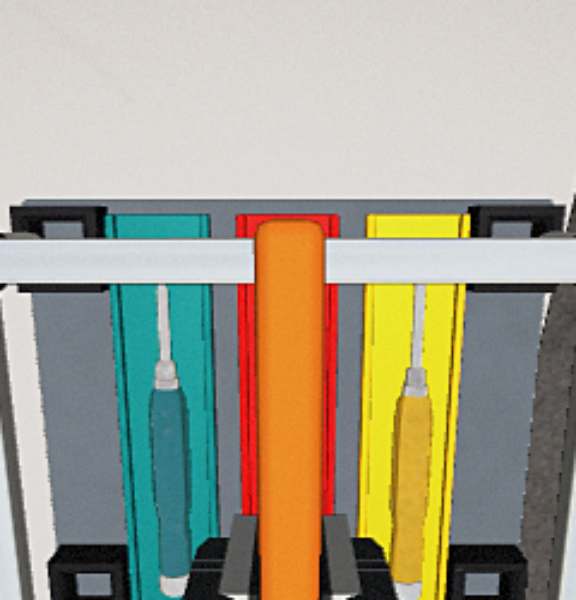

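The frame hangs level above the rack, and all three drivers are still in place below it. I check the bar's offset in the grip next.

```bash
python3 - <<'E'
from h import *
T=np.load('T12.npy'); c,P=cam('wrist',T); Ti=np.linalg.inv(T)
im=cv2.imread('pics/w12.png'); v,u=np.nonzero(mask(im,'orange')[100:230,290:350]); v+=100;u+=290
z=T[2,3]+.025
print(v.min(),[ (r,u[v==r].mean()) for r in(120,150,180,210)])
w=unproj(c,P,[(u[v==r].mean(),r) for r in(v.min(),120,150,180,210)],z); print(((np.c_[w,np.ones(5)]@Ti.T)*1000)[:,:2].round(1))
T=np.load('T10.npy'); c,P=cam('wrist',T); im=cv2.imread('pics/w10.png')
cols=[]
for z in(.006,.022):
  print(z)
  for x in(62,-62):
    for y in(74,-74):
      p=np.array([459.3+x*np.cos(.136)-y*np.sin(.136),-213.5+x*np.sin(.136)+y*np.cos(.136),z*1000,1000])/1000
      q=np.linalg.inv(P)@p; print((c['cx']+c['fx']*q[0]/-q[2]).round(1),(c['cy']-c['fy']*q[1]/-q[2]).round(1))
cv2.imwrite('pics/w10c.png',cv2.resize(im[75:240,265:460],None,fx=3.6,fy=3.6,interpolation=cv2.INTER_NEAREST))
E
```

```text
111 [(120, np.float64(320.0)), (150, np.float64(320.0)), (180, np.float64(320.5)), (210, np.float64(320.0))]
[[70.3  0.3]
 [67.   0.3]
 [55.5  0.3]
 [43.4  0.5]
 [30.5  0.3]]
0.006
288.9 101.1
433.2 101.1
292.2 215.2
421.6 215.2
0.022
287.2 100.5
439.3 100.4
290.8 220.2
426.5 220.1
```

View pics/w10c.png

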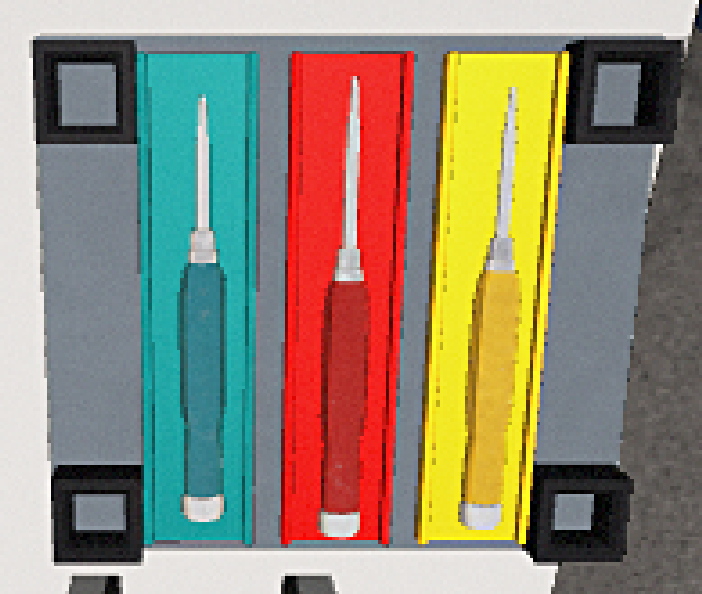

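The socket blocks match my predicted rack pose to about 1 px, and the drivers sit well between the lips. The frame is aligned within 1 mm, so I lower it in stages.

```bash
python3 -m pendant '{"steps": [[[0,0,8,0],[0,0,16,0],[0,0,21,0],[0,0,25,0],[0,0,25,0]]]}'; python3 -m pendant '{"steps": [[[0,0,3,0],[0,0,5,0],[0,0,5,0]]]}'
```

```text
clock: 22.92
position: [0.4597, -0.2138, 0.0854]
tcp_rot: [-3.141, 0.0, 0.136]
ft_force: [0.1, -0.1, -3.6]
grip_width: 0.0106
grasp_force: 59.2
clock: 23.3
position: [0.4598, -0.2138, 0.0806]
tcp_rot: [-3.141, 0.0, 0.136]
ft_force: [-0.8, -0.0, -3.3]
grip_width: 0.0108
grasp_force: 59.2
```

Feet are 7 mm above home, inside the sockets, with no contact force.

```bash
python3 -m pendant '{"steps": [[[0,0,3,0],[0,0,5,0],[0,0,6.5,0],[0,0,7.5,0],[0,0,7.5,0]]]}'
```

```text
clock: 23.92
position: [0.4598, -0.2138, 0.0734]
tcp_rot: [-3.142, 0.0, 0.136]
ft_force: [-2.7, 0.7, 3.3]
grip_width: 0.0107
grasp_force: 59.9
```

```bash
python3 -m pendant '{"steps": [[[0,0,0.5,0],[0,0,1,0],[0,0,1,0]]]}'; python3 -m pendant '{"steps": [[[0,0,0,0],[0,0,0,0],[0,0,0,0],[0,0,0,0]]]}' -0.2;  python3 -m pendant '{"steps": [[[0,0,-15,0],[0,0,-50,0],[0,0,-100,0],[0,0,-130,0],[0,0,-130,0],[0,0,-130,0]]]}'; python3 - <<'E'
from h import *
w=arm.get_image('wrist'); s=arm.get_image('scene'); cv2.imwrite('pics/s13.png',s)
a=cv2.resize(w[20:270,180:480],(600,500)); cv2.imwrite('pics/w13.png',a)
b=cv2.resize(s[110:200,300:410],None,fx=6,fy=6,interpolation=cv2.INTER_CUBIC); cv2.imwrite('pics/s13c.png',b)
E
```

```text
clock: 24.3
position: [0.4599, -0.2139, 0.0733]
tcp_rot: [3.141, -0.0, 0.136]
ft_force: [-6.2, 4.0, 16.9]
grip_width: 0.0107
grasp_force: 62.0
clock: 24.8
position: [0.4598, -0.2138, 0.0721]
tcp_rot: [-3.142, 0.0, 0.136]
ft_force: [0.1, 0.1, 0.0]
grip_width: 0.0343
grasp_force: 0.0
clock: 25.55
position: [0.4595, -0.2136, 0.2021]
tcp_rot: [-3.141, 0.0, 0.136]
ft_force: [-0.3, -0.3, -0.1]
grip_width: 0.0341
grasp_force: 0.0
```

View pics/s13c.png

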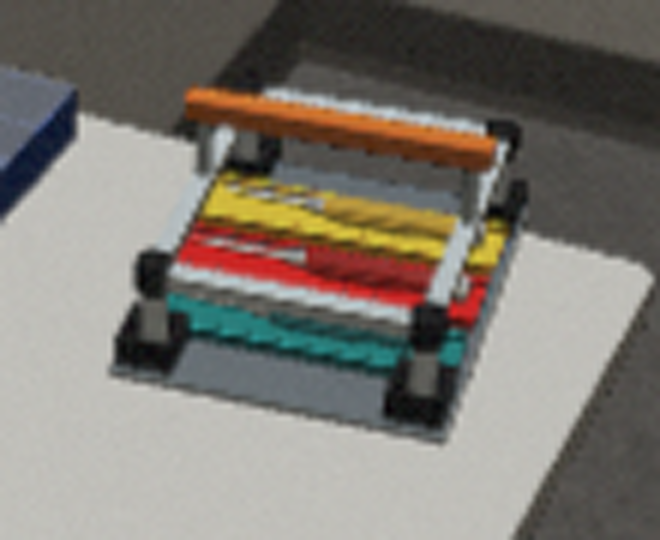

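View pics/w13.png

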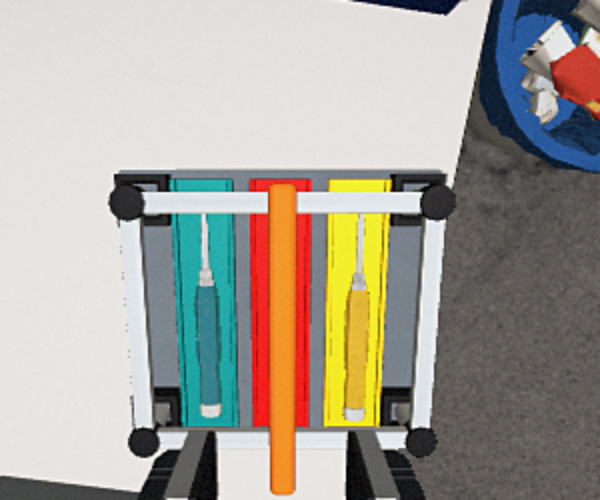

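The scene view shows the posts seated in their socket blocks and the frame level. The wrist view shows the drivers undisturbed and the gripper clear of everything. Contact was felt at the exact home height (TCP 73.3 against 67.4 + 6), so I hand the job in.

```bash
python3 -c "
from workcell import arm
print(arm.sign_off())"
```

```text
the job is handed in; nothing more can be done
None
```

The three screwdrivers are in their own lanes, the frame is set home in the four sockets, the marker was left alone, and the job was handed in at about 26 s.

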